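Open the coolant reservoir

TASK

Two coolant reservoirs for water-cooled computers stand on the repair bench. Open the one with the blue cap so that it can be filled: unscrew the blue cap, a bit at a time, until it lifts off, and set it down flat, right way up, in the yellow tray. Do not touch the reservoir with the red cap.

Things in the scene. Friction and masses are not known exactly. Their poses are not given: they have to be found in the camera images.
- cap_mid (a point): Centre of the blue round cap, 54 mm across, 36 mm high, about 60 g, z up. 15 mm is free below it. Grip its side at any yaw, best 6 mm above this point, with about 25 N. Right-hand thread: counter-clockwise from above it rises 14 mm a turn and is free after 110 to 150 degrees; up to 240 does no harm. Then lift 40 mm straight up to clear the neck. Stiff at first (under 0.4 N m); stays where let go.
- reservoir: The reservoir with the blue cap, fixed to the bench: black base 84 x 84 x 24 mm, clear round tank 66 mm across up to 80 mm, then a white threaded neck 45 mm across over the thread; the closed cap's top is at about 132 mm. Origin at the centre of its underside, z up. Its yaw varies.
- other: The like reservoir with the red cap, fixed, same size and height, 132 mm in all. Origin at the centre of its underside. Not to be touched.
- tray_in (a point): Centre of the inner floor, 4 mm above the bench, of the fixed yellow tray: inside 128 mm along its own x by 182 mm along its own y, walls 4 mm thick standing 14 mm above this floor.
Things that resemble listed ones, but are neither listed nor needed, are in the scene too. Leave any orange look-alike of the part that bears cap_mid alone.

How it is judged (in metres and radians):
On the way:
1. the blue cap is unscrewed and lifted clear above the neck (z of cap_mid in the frame of reservoir above 0.146 m and horizontal distance between cap_mid and reservoir below 0.06 m).
At the end, for the whole second after the job is handed in: The blue cap, lifted off the neck, lies flat on the floor of the yellow tray, right way up within 10 degrees, let go and at rest: its centre within 43 mm (tray x) and 70 mm (tray y) of the tray's centre and 13 to 23 mm above its floor (x of cap_mid in the frame of tray_in between -0.043 and 0.043 m and y of cap_mid in the frame of tray_in between -0.07 and 0.07 m and z of cap_mid in the frame of tray_in between 0.013 and 0.023 m and angle between cap_mid's own z axis and vertical below 0.17 rad and distance of cap_mid from where it was at the start of the episode above 0.05 m); the robot touches nothing.
It fails at once if the reservoir with the red cap is touched (over 2 N) (contact force between any of the fingers, the arm and other above 2 N).
It also fails if it takes over 51 s, if anything falls off the work surface, if the arm or the gripper's body presses on something with over 40 N, if the wrist force passes 120 N, or if a joint passes its speed limit or range.

ROBOT

A 6-joint arm with a two-finger parallel gripper is mounted at the origin on the work surface. World frame = base frame: x ahead of the robot, y to its left, z up, the work surface at z = 0. Lengths are in mm, angles in rad, forces in N, time in s.
With the tool pointing down it reaches from about 325 to 875 mm from the base axis. Payload 4.4 kg.
Tool frame: the origin (TCP) lies on the centre line of the jaws, within the pads' length; the fingertips stand ahead of it and the grasp point (between the pads) lies 6 mm ahead of it (ctrl.tcp_to_tips is the z of the fingertips in the tool frame, in mm); z points along the fingers, y is the direction in which the jaws open and shut (so a half turn about z gives the same grasp; the last joint's range is limited). The gripper opens to 85 mm and grips with 20 to 120 N. Pads are 22 mm wide; open, the fingers measure 114 mm over their backs; the gripper's body (76 mm by 85 mm) begins 54 mm behind the grasp point. The pads swing forward as they close: fully open they stand 13 mm farther back than shut.
Start: joints at [1.187, 0.207, 1.542, -0, 1.393, -0.15], TCP at [133.223, 559.356, 256.282] pointing down, gripper open.
Joint ranges: [-2.73, 2.73], [-0.86, 2.22], [0.23, 2.46], [-1.11, 4.25], [0.08, 2.63], [-2.82, 2.82]. Speed limits (rad/s): [2.79, 2.79, 3.14, 3.14, 3.14, 3.14].

INTERFACE

Orientations are given as a 3x3 rotation matrix whose columns are the frame's x, y, z axes.
In Python, from plant import ctrl, sensors, optics gives the robot as it stands. Calls block until the motion is done:
- ctrl.move_ptp(position, orientation): joint-space move of the TCP to a pose.
- ctrl.move_l(position, rot=None, vel=150, threshold=None): straight line of the TCP; rot=None keeps the orientation; vel is the mean speed in mm/s. With threshold (N) it stops when the force on the tool has changed by that much, and returns True; else False.
- ctrl.set_joints(angles): joint-space move.
- ctrl.gripper_to(opening, force=None): finger opening in mm; force is the grip in N (None keeps the last); returns when the fingers have stopped.
- ctrl.hold(seconds).
- ctrl.solve_ik(position, orientation): joint angles nearest the present ones, or None.
- sensors.read_state(): the state.
- optics.grab_frame(name): name is "scene" or "top" or "wrist"; returns (picture, depth): 384x512x3 uint8, red, green, blue; 384x512 float32, mm along the optical axis (not along the pixel's ray), 0 where there is no reading.
- optics.camera_params(name): a dict with "mtx" (3x3 intrinsics, pixels), "k1" (the pictures are not rectified: a ray, as slopes to the right and down, at radius r is drawn at 1 + k1 r^2 times it, then the intrinsics apply), "R" (3x3) and "t" (3): a world point X has camera coordinates R X + t; the wrist camera has in their place "T_tool_cam" (4x4, takes a point from camera to tool coordinates, whose origin is the TCP and whose axes are the flange's). Camera axes: x right, y down, z forward; pixel columns grow to the right and rows downward; lengths in mm; the calibration is good to about 2 mm. A picture is of the moment at which its call begins: read the wrist's pose just before it. camera_params takes no time and is no camera call.
A pose or a line that the arm cannot do raises ctrl.MotionError and nothing moves.
- ctrl.finish_job(): hands the job in, once; it reports no verdict.
The state is a dict: "t": time; "q": joint angles; "qvel": joint speeds; "tau": joint torques, N m; "eef_pos": TCP position; "eef_rot": TCP orientation; "force": force on the tool from outside, world axes, zero at the start; "wrist_torque": the same for the moment, N m; "grip_width": finger opening in mm.
Only numpy, scipy, OpenCV 4.12 (cv2) and the standard library are available. Lean on these libraries where they do the work, as an engineer would, in place of code of your own. Each camera call takes 0.05 s, during which the arm holds its last target.

## Working session

There is one attempt and no reset: what is moved stays moved. The work goes in short steps, each a Python script; the robot and the scene stay as the last script left them, time stands still between calls to the robot, and variables do not carry over. Pictures are saved under pics/ and viewed, and the job is handed in when it is done.

```bash
ls; mkdir -p pics; python3 - <<'E'
from plant import ctrl, sensors, optics
import cv2, numpy as np
np.set_printoptions(precision=3,suppress=True)
for n in ("scene","top"):
    p,d=optics.grab_frame(n)
    np.savez(f"{n}0.npz",p=p,d=d)
    cv2.imwrite(f"pics/{n}0.png",cv2.cvtColor(p,cv2.COLOR_RGB2BGR))
    c=optics.camera_params(n); print(n,{k:np.array(v).tolist() for k,v in c.items()})
print(optics.camera_params("wrist"))
s=sensors.read_state(); print(s, ctrl.tcp_to_tips)
E
```

```text
pics
scene {'mtx': [[479.3905373823172, 0.0, 250.88106721539108], [0.0, 479.3905373823172, 190.79451060816643], [0.0, 0.0, 1.0]], 'k1': 0.019002752678150363, 'R': [[-0.8671067613884663, 0.49811254797224724, -0.003123124557433209], [0.4230498707278862, 0.7330998424986812, -0.5325349075934159], [-0.26297275758436345, -0.463085856489922, -0.8464022792310234]], 't': [525.4544782945553, -254.78454723692857, 1101.3432767160596]}
top {'mtx': [[391.3545761168062, 0.0, 258.0564967371563], [0.0, 391.3545761168062, 195.1056608309594], [0.0, 0.0, 1.0]], 'k1': -0.059892987917217116, 'R': [[0.012715519172665737, -0.9998130316213966, 0.014567682458187384], [-0.9975685511594838, -0.013682653342760125, -0.06833572078401397], [0.06852226871418109, -0.013663337715758337, -0.9975560194258402]], 't': [13.909733747631833, 602.255075175971, 778.0319328234233]}
{'mtx': array([[332.095,   0.   , 253.014],
       [  0.   , 332.095, 189.669],
       [  0.   ,   0.   ,   1.   ]]), 'k1': -0.05210334073798057, 'T_tool_cam': array([[   0.001,   -0.947,   -0.32 ,   81.96 ],
       [   1.   ,    0.001,    0.   ,   -0.759],
       [  -0.   ,   -0.32 ,    0.947, -118.657],
       [   0.   ,    0.   ,    0.   ,    1.   ]])}
{'t': 0.1, 'q': array([ 1.187,  0.207,  1.543,  0.   ,  1.394, -0.15 ]), 'qvel': array([ 0.   , -0.003, -0.003,  0.   , -0.001, -0.   ]), 'tau': array([ -0.001, -38.409, -29.255,  -0.   ,   0.005,  -0.   ]), 'eef_pos': array([132.953, 558.758, 255.22 ]), 'eef_rot': array([[-0.973,  0.232, -0.001],
       [ 0.232,  0.973, -0.002],
       [ 0.   , -0.002, -1.   ]]), 'force': array([-0.769, -0.25 ,  1.022]), 'wrist_torque': array([ 0.046, -0.035, -0.012]), 'grip_width': 85.26766698499313} 25.0
```

View pics/scene0.png

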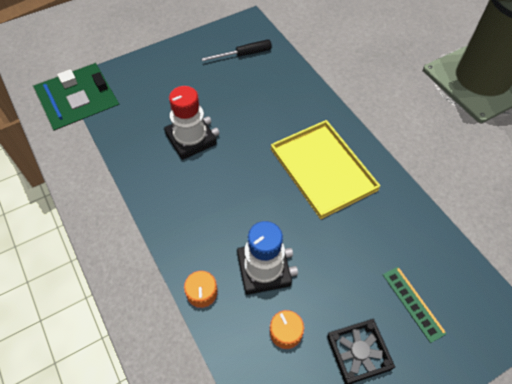

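View pics/top0.png

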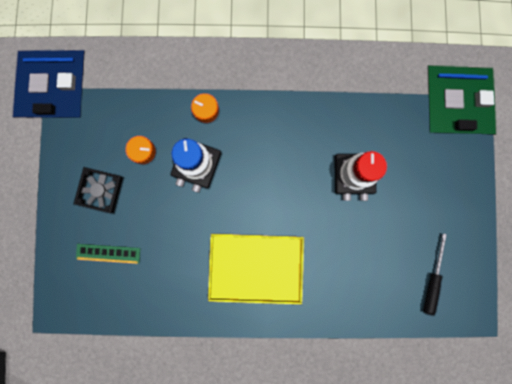

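The scene view shows the blue cap at (265,240), the red cap at (184,101), the tray at (326,168) and loose orange caps at (200,289) and (287,329). In the top view, blue is at (187,153), red at (371,166), the tray at (256,269), and orange at (204,107) and (139,149).

```bash
cat > h.py <<'E'
from plant import ctrl, sensors, optics
import cv2, numpy as np
np.set_printoptions(precision=3,suppress=True)
def slopes(c,uv):
    K=np.array(c["mtx"]);k=c["k1"]
    uv=np.asarray(uv,float).reshape(-1,1,2)
    return cv2.undistortPoints(uv,K,np.array([k,0,0,0,0.])).reshape(-1,2)
def pose(c,state=None):
    # world-from-cam R, origin
    if "R" in c:
        R=np.array(c["R"]); return R.T, -R.T@np.array(c["t"])
    T=np.array(c["T_tool_cam"]); Rt=np.array(state["eef_rot"])
    return Rt@T[:3,:3], Rt@T[:3,3]+state["eef_pos"]
def rays(c,uv,state=None):
    s=slopes(c,uv); R,o=pose(c,state)
    return np.c_[s,np.ones(len(s))]@R.T,o
def onplane(c,uv,z,state=None):
    d,o=rays(c,uv,state); return o+d*((z-o[2])/d[:,2])[:,None]
def pts(c,uv,dep,state=None):
    d,o=rays(c,uv,state); return o+d*dep[:,None]
def mask(p,col):
    h=cv2.cvtColor(p,cv2.COLOR_RGB2HSV)
    H,S,V=[h[...,i].astype(int) for i in range(3)]
    lo={"blue":(100,125),"yellow":(24,36),"red":(-1,5),"orange":(8,20)}[col]
    m=(H>=lo[0])&(H<=lo[1])&(S>130)&(V>60)
    if col=="red": m|=(H>174)&(S>150)&(V>60)
    return m
def triang(c1,uv1,c2,uv2):
    A=[];b=[]
    for c,uv in ((c1,uv1),(c2,uv2)):
        d,o=rays(c,[uv]); d=d[0]/np.linalg.norm(d[0]); P=np.eye(3)-np.outer(d,d); A.append(P);b.append(P@o)
    x,r,_,_=np.linalg.lstsq(np.vstack(A),np.hstack(b),rcond=None); return x,np.sqrt(r)
E
python3 - <<'E'
from h import *
for n in ("scene","top"):
    f=np.load(f"{n}0.npz");p,d=f["p"],f["d"];c=optics.camera_params(n)
    for col in ("blue","red","orange","yellow"):
        m=mask(p,col).astype(np.uint8)
        nl,L,st,ce=cv2.connectedComponentsWithStats(m)
        for i in range(1,nl):
            if st[i,4]<150: continue
            v,u=np.nonzero((L==i)&(d>0)); X=pts(c,np.c_[u,v],d[v,u])
            print(n,col,st[i],ce[i],"z pct",np.percentile(X[:,2],[5,50,95]))
            if col in("blue","red"):
                zt=np.percentile(X[:,2],95); T=X[X[:,2]>zt-4]
                # outline of top disc in world xy
                print("   top disc rect",cv2.minEnclosingCircle(T[:,:2].astype(np.float32)),T.mean(0))
            if col=="yellow":
                cn=max(cv2.findContours((L==i).astype(np.uint8),0,2)[0],key=cv2.contourArea)
                W=onplane(c,cn.reshape(-1,2),18)[:,:2].astype(np.float32)
                print("   ",cv2.minAreaRect(W), np.median(X,axis=0))
E
```

```text
scene blue [ 248  221   35   39 1021] [265.075 239.743] z pct [107.325 132.117 134.248]
   top disc rect ((668.3359985351562, 152.49859619140625), 26.797670364379883) [667.948 152.832 132.641]
scene red [169  86  29  32 716] [184.284 101.651] z pct [101.791 129.367 132.256]
   top disc rect ((651.6945190429688, -176.24290466308594), 26.737749099731445) [ 650.507 -176.052  130.739]
scene orange [184 271  33  36 883] [200.561 288.388] z pct [ 8.544 34.513 37.116]
scene orange [270 311  34  38 957] [286.358 329.643] z pct [17.09  34.287 36.783]
scene yellow [ 272  121  107   96 5325] [324.261 168.553] z pct [ 1.07   3.557 16.656]
    ((457.16717529296875, 29.301490783691406), (194.29464721679688, 139.6917724609375), 88.75057220458984) [452.206  29.616   3.557]
top blue [  14   51   70   68 3384] [48.623 82.699] z pct [0.925 3.347 9.086]
   top disc rect ((839.211669921875, 473.635009765625), 99.24641418457031) [856.718 478.504   8.019]
top blue [438  73  50   6 212] [462.226  75.844] z pct [ 3.242 11.328 14.254]
   top disc rect ((868.47705078125, -421.1905517578125), 54.85847854614258) [ 868.943 -420.322   12.395]
top blue [171 138  32  31 733] [186.438 153.768] z pct [ 21.351 133.549 135.493]
   top disc rect ((666.6576538085938, 151.22950744628906), 26.73651123046875) [665.317 150.785 133.802]
top red [354 151  33  30 707] [370.293 166.47 ] z pct [124.954 131.995 134.17 ]
   top disc rect ((649.8838500976562, -178.12510681152344), 26.50773048400879) [ 648.969 -177.83   132.307]
top orange [191  94  27  28 587] [204.692 107.595] z pct [19.441 36.024 38.24 ]
top orange [126 136  29  28 604] [139.677 149.449] z pct [14.324 35.902 38.132]
top yellow [ 208  234   96   70 6298] [255.449 268.647] z pct [ 1.993  4.498 17.922]
    ((453.1510314941406, 25.055191040039062), (189.5732421875, 135.85105895996094), 88.7558364868164) [451.241  25.269   4.498]
```

The two views agree to about 2 mm. Cap centre ≈ (667.5, 152, 114), tray centre ≈ (455, 27). Next I refine both with the wrist camera while moving to the pre-grasp pose.

```bash
cat >> h.py <<'E'
def Rd(a):
    return np.array([[np.cos(a),np.sin(a),0],[np.sin(a),-np.cos(a),0],[0,0,-1.]])
E
python3 - <<'E'
from h import *
c=optics.camera_params("wrist")
def look(name):
    ctrl.hold(0.2)
    s=sensors.read_state(); p,d=optics.grab_frame("wrist")
    cv2.imwrite(f"pics/{name}.png",cv2.cvtColor(p,cv2.COLOR_RGB2BGR)); return s,p,d
def big(p,col):
    cs=cv2.findContours(mask(p,col).astype(np.uint8),0,1)[0]
    return max(cs,key=cv2.contourArea).reshape(-1,2)
q0=sensors.read_state()["q"].copy()
# tray on the way
ctrl.move_ptp([480,27,420],Rd(np.pi/2*0+ -0.5+0.0)) if False else None
P=np.array([667.5,152,235.])
ctrl.move_ptp(P,Rd(1.794-2.2))
s,p,d=look("w1"); print(s["t"],s["q"],s["eef_pos"],s["force"])
cn=big(p,"blue"); print(cn.mean(0),cv2.boundingRect(cn))
m=np.zeros(d.shape,np.uint8); cv2.drawContours(m,[cn],-1,1,-1)
v,u=np.nonzero(m&(d>0)); X=pts(c,np.c_[u,v],d[v,u],s)
zt=np.percentile(X[:,2],90); T=X[X[:,2]>zt-3]; print(zt,cv2.minEnclosingCircle(T[:,:2].astype(np.float32)),T.mean(0))
E
```

```text
2.6917 [0.099 0.452 1.266 0.    1.424 2.074] [667.274 152.775 235.121] [ 0.482  0.126 -1.006]
[253.271 193.977] (215, 153, 78, 81)
135.38771663455933 ((667.844970703125, 152.7503662109375), 26.634511947631836) [668.946 152.398 134.572]
```

View pics/w1.png

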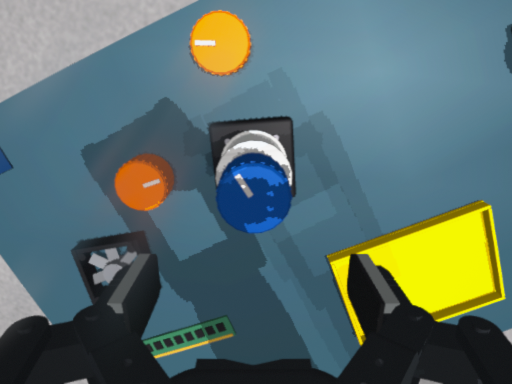

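The wrist view shows the blue cap at (253,194), centred between the jaws, with its white mark at (243,185). The measured centre is (667.8,152.7), which agrees with the fixed cameras. Now I descend, grip and start turning.

```bash
python3 - <<'E'
from h import *
A0=1.794-2.2; P=np.array([667.6,152.5])
print(ctrl.move_l([*P,126],vel=100,threshold=15))
s=sensors.read_state(); print(s["t"],s["eef_pos"],s["force"])
ctrl.gripper_to(48,force=25)
s=sensors.read_state(); print(s["t"],s["grip_width"],s["eef_pos"],s["force"])
for k in (1,2):
    a=np.radians(15*k)
    ctrl.move_l([*P,126+14*15*k/360],rot=Rd(A0+a),vel=20)
    s=sensors.read_state(); print(s["t"],s["q"][5],s["grip_width"],s["eef_pos"],s["force"],s["wrist_torque"])
E
```

```text
False
3.9833 [668.425 152.607 127.188] [-0.555 -0.935  0.66 ]
4.375 53.558292691984875 [668.016 152.552 126.776] [ 0.485 -1.046  2.712]
4.7833 1.815591513764162 53.975509724559465 [667.788 152.51  126.886] [-0.902  0.721  1.697] [-0.059  0.067  0.036]
5.1917 1.5548016123962582 54.04461126661786 [667.636 152.473 127.2  ] [-0.479 -0.783  1.258] [-0.062  0.003  0.019]
```

```bash
python3 - <<'E'
from h import *
p,d=optics.grab_frame("wrist")
cv2.imwrite("pics/w2.png",cv2.cvtColor(p,cv2.COLOR_RGB2BGR))
E
```

```text
(no output)
```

View pics/w2.png

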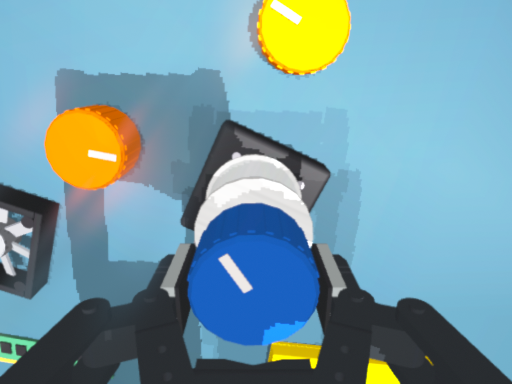

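The mark sits at (222,258)–(248,290), the same direction as before the grip, while the base has turned in view. So the cap turns with the jaws without slipping, and I continue.

```bash
python3 - <<'E'
from h import *
A0=1.794-2.2; P=np.array([667.6,152.5])
for k in range(3,14):
    a=np.radians(15*k)
    ctrl.move_l([*P,126+14*15*k/360],rot=Rd(A0+a),vel=20)
    s=sensors.read_state(); print(15*k,s["t"],s["q"][5],s["grip_width"],s["eef_pos"],s["force"],s["wrist_torque"][2])
p,d=optics.grab_frame("wrist")
cv2.imwrite("pics/w3.png",cv2.cvtColor(p,cv2.COLOR_RGB2BGR))
E
```

```text
45 5.65 1.2930729578656421 54.07879703206579 [667.592 152.477 127.66 ] [0.177 0.119 1.069] -0.0005426638696483142
60 6.0583 1.0316004996635222 54.209445679707756 [667.582 152.505 128.216] [ 0.505 -0.282  0.368] 0.032348842656031614
75 6.4667 0.7699720939263879 54.022994697554225 [667.257 152.528 128.364] [ 0.175 -0.101 -0.944] -0.009186886565897008
90 6.875 0.508199693080505 53.6113281543729 [667.483 152.504 129.274] [-0.401 -0.247 -0.564] 0.03611799056267234
105 7.2833 0.24640915460547894 54.12754370866739 [667.55  152.523 130.017] [ 0.521  0.437 -0.624] 0.05153367819993231
120 7.6917 -0.015371433381575506 53.527840938039276 [667.581 152.476 130.62 ] [-0.499 -0.458 -1.068] -0.01724306177885919
135 8.1 -0.27713894313621007 53.831743500743976 [667.575 152.494 131.198] [ 0.201 -0.427 -1.151] -0.02227705815573946
150 8.5083 -0.5389653743484157 53.92744848384739 [667.566 152.493 131.787] [-0.209 -0.111 -0.902] -0.027876083741806525
165 8.9167 -0.8007509596624038 53.90810340854951 [667.599 152.473 132.409] [ 0.848  0.125 -0.839] 0.018404430353433185
180 9.325 -1.062540561799561 54.213383457552744 [667.593 152.471 132.971] [ 0.518  0.59  -1.292] 0.02421497552191815
195 9.7333 -1.3243606590487031 53.618006057568294 [667.577 152.476 133.552] [ 1.216 -0.316 -0.785] 0.006691121057244621
```

View pics/w3.png

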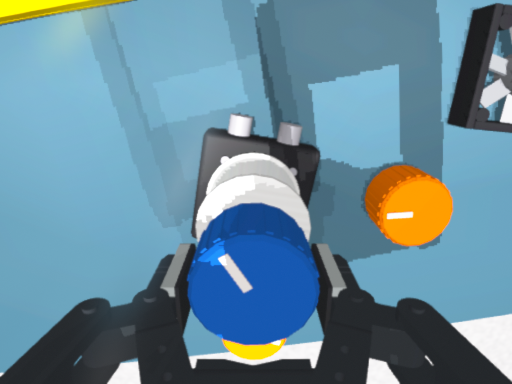

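The mark has not moved relative to the jaws, (222,258)–(248,290), so the cap has turned 195°. The force is about the cap's weight. Lift.

```bash
python3 - <<'E'
from h import *
P=np.array([667.6,152.5])
print(ctrl.move_l([*P,150],vel=30,threshold=12)); s=sensors.read_state(); print(s["t"],s["eef_pos"],s["force"],s["grip_width"])
print(ctrl.move_l([*P,205],vel=80,threshold=12)); s=sensors.read_state(); print(s["t"],s["eef_pos"],s["force"],s["grip_width"])
ctrl.hold(0.3)
for n in("scene","wrist"):
    p,d=optics.grab_frame(n)
    cv2.imwrite(f"pics/{n}4.png",cv2.cvtColor(p,cv2.COLOR_RGB2BGR))
E
```

```text
False
10.4833 [667.569 152.494 150.081] [-0.402 -0.337 -1.44 ] 53.90428946436475
False
11.325 [667.224 152.456 204.546] [ 0.441  0.271 -0.912] 53.84288870662668
```

View pics/scene4.png

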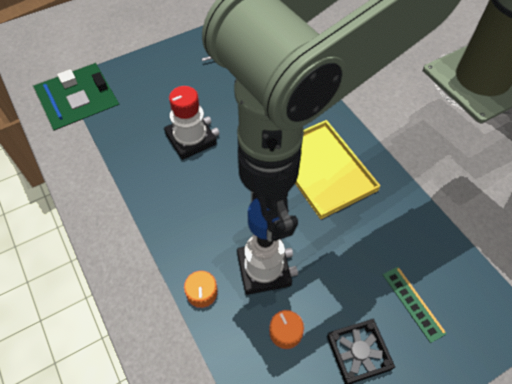

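View pics/wrist4.png

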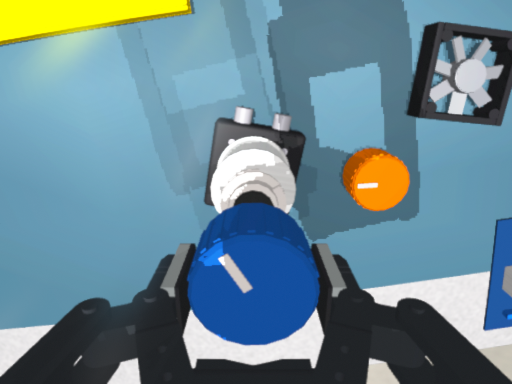

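The cap is clear: in the scene view it sits at (258,218) above the bare white neck at (265,255), and the wrist view shows it upright in the jaws. Carry it to the tray.

```bash
python3 - <<'E'
from h import *
T=np.array([455.,27.])
ctrl.move_l([*T,205],rot=Rd(np.pi),vel=150)
s=sensors.read_state(); print(s["t"],s["q"],s["eef_pos"],s["force"],s["grip_width"])
ctrl.hold(0.2)
p,d=optics.grab_frame("wrist"); cv2.imwrite("pics/w5.png",cv2.cvtColor(p,cv2.COLOR_RGB2BGR))
p,d=optics.grab_frame("top"); cv2.imwrite("pics/t5.png",cv2.cvtColor(p,cv2.COLOR_RGB2BGR))
E
```

```text
13.525 [-0.131  0.001  1.878  0.     1.261 -1.702] [455.537  27.177 205.103] [ 0.94  -0.171 -0.326] 53.96263521875457
```

View pics/w5.png

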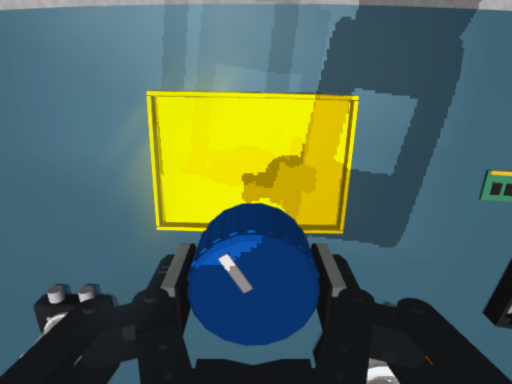

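The wrist view shows the whole tray, with outer corners near (148,92), (357,97), (343,232) and (158,229). The cap is still upright in the jaws. I check the tray centre from this view, then lower.

```bash
python3 - <<'E'
from h import *
c=optics.camera_params("wrist"); s=sensors.read_state()
W=onplane(c,[[148,92],[357,97],[343,232],[158,229]],18,s); print(W,W.mean(0))
T=np.array([455.,27.])
ctrl.move_l([*T,60],vel=120)
hit=ctrl.move_l([*T,30],vel=15,threshold=5)
s=sensors.read_state(); print(hit,s["t"],s["eef_pos"],s["force"],s["grip_width"])
E
```

```text
[[384.442 -67.298  18.   ]
 [388.574 119.42   18.   ]
 [521.717 118.264  18.   ]
 [518.578 -70.163  18.   ]] [453.328  25.056  18.   ]
True 16.7667 [455.037  26.979  33.441] [-1.328  0.378  4.675] 54.24183375589152
```

Contact came at z = 33.4, as expected with the cap on the floor. The wrist view puts the tray centre at (453,25), which agrees within 3 mm. Release and retreat.

```bash
python3 - <<'E'
from h import *
T=np.array([455.,27.])
ctrl.gripper_to(75)
s=sensors.read_state(); print(s["t"],s["eef_pos"],s["force"],s["grip_width"])
ctrl.move_l([*T,200],vel=80)
s=sensors.read_state(); print(s["t"],s["force"])
ctrl.hold(0.2)
c=optics.camera_params("wrist"); s=sensors.read_state()
p,d=optics.grab_frame("wrist"); cv2.imwrite("pics/w6.png",cv2.cvtColor(p,cv2.COLOR_RGB2BGR))
cn=max(cv2.findContours(mask(p,"blue").astype(np.uint8),0,1)[0],key=cv2.contourArea)
m=np.zeros(d.shape,np.uint8); cv2.drawContours(m,[cn],-1,1,-1)
v,u=np.nonzero(m&(d>0)); X=pts(c,np.c_[u,v],d[v,u],s)
zt=np.percentile(X[:,2],90); Q=X[X[:,2]>zt-5]
cf,_,_,_=np.linalg.lstsq(np.c_[Q[:,:2]-Q[:,:2].mean(0),np.ones(len(Q))],Q[:,2],rcond=None)
print(zt,cv2.minEnclosingCircle(Q[:,:2].astype(np.float32)),cf)
p,d=optics.grab_frame("scene"); cv2.imwrite("pics/s6.png",cv2.cvtColor(p,cv2.COLOR_RGB2BGR))
E
```

```text
17.1083 [453.738  27.146  32.384] [0.21  0.592 0.707] 75.0328088415932
19.35 [ 0.059 -0.962 -0.851]
41.90956002203838 ((454.364013671875, 26.5053653717041), 26.71302032470703) [ 0.011 -0.002 40.977]
```

View pics/w6.png

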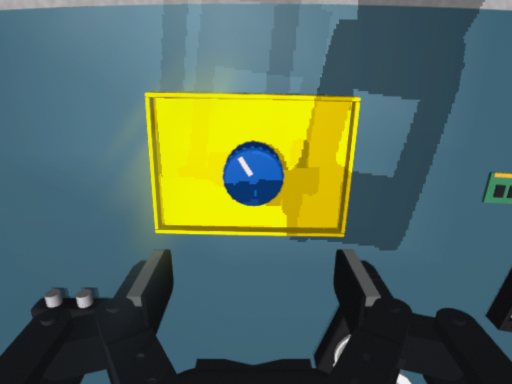

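View pics/s6.png

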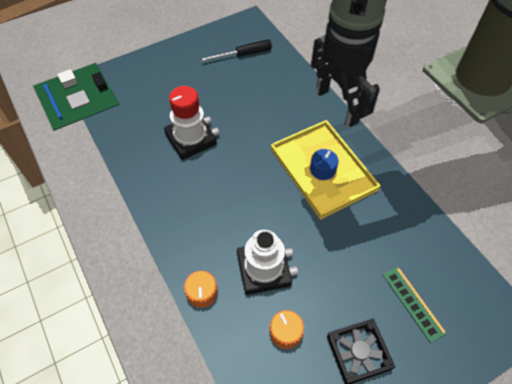

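The wrist view shows the cap in the tray at (253,173), flat with its mark up, and the jaws are empty. The scene view shows the cap at (324,164) in the tray, the open neck at (265,240), and the red reservoir and orange caps where they were. Hand in.

```bash
python3 - <<'E'
from h import *
s=sensors.read_state(); print(s["t"],s["qvel"])
ctrl.finish_job()
E
```

```text
19.65 [-0.     0.001 -0.002 -0.001  0.     0.   ]
the job is handed in; nothing more can be done
```

I unscrewed the blue cap, lifted it clear of the neck and set it down flat, right way up, in the yellow tray. I handed the job in at t = 19.7 s; it reports no verdict.

- **Unscrewing:** I turned the cap 195° counter-clockwise in 15° steps, rising with the thread and gripping at 25 N. Its white mark stayed fixed relative to the jaws, so it did not slip. I then lifted it about 70 mm straight up.
- **Position in the tray:** The final wrist view puts the cap at (454.4, 26.5) mm. I placed it at my estimate of the tray centre, (455, 27) mm. The three cameras put the tray centre within about 2–3 mm of that.
- **Flatness and height:** The cap's top measured about 41 mm, where 40 mm is expected for a cap lying flat, with a tilt of about 0.6°.
- **Other objects:** The gripper is open and empty, well above the tray. The red reservoir and the orange caps stand where they were, and none of the force readings I took exceeded about 5 N.

No check failed. The only disagreement was between the scene and top cameras, about 4 mm per axis on the tray centre, so I used their mean.

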